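# Slide the die plate along the rail into the corner pocket

### The job

On the wooden setting jig, push the loose steel die plate sideways with your fingertips until its long side lies flat against the long metal rail, while it is still well away from the corner pocket. Then push it along the rail, keeping it against the rail, fully home into the corner pocket, snug against both the rail and the end stop. Do not pick the plate up or tip it, leave everything else where it stands, and take your fingers away at the end.

Things in the scene. Friction and masses are not known exactly. Their poses are not given: they have to be found in the camera images.
- jig: Setting jig, fixed: a pale wooden bed 10 mm thick, lying on the table, spanning x -105 to +75 and y -160 to +160 mm about its origin (at table height). x points roughly away from the robot, y along the rail to the pocket (robot's left), z up. On the bed stand a rail, an end stop and a lip, all aluminium and 16 mm high, which make the corner pocket, 48 mm wide and open towards -y.
- rail (a point): On the face (towards the robot) of the long straight rail on the bed's far side, half-way up, in the middle of its length: jig x = +55 mm, y = +7.5 mm. The rail runs 147 mm either way along y and is 14 mm thick.
- end_stop (a point): On the face (towards -y) of the end stop that closes the pocket, half-way up: jig x = +33 mm, y = +140 mm. The stop spans jig x = -3 to +55 mm.
- lip_mouth (a point): Where the short lip's face (towards the rail) begins, half-way up: jig x = +7 mm, y = +100 mm. From here the lip runs parallel to the rail to the stop (y = +140), 10 mm thick; towards -y a flared lead-in spreads away from the rail, out to about x = -13, y = +80 mm.
- pocket_seat (a point): A point fixed on the jig: where the centre of the die plate is when it is fully home in the pocket (jig x = +33, y = +108 mm, 19 mm above the table). Its axes are the jig's.
- plate_center (a point): Centre of the loose die plate, a dark flat steel block with a round dimple and two screw heads on top: 44 mm (x) by 64 mm (y, the long side), 18 mm thick, 0.18 to 0.35 kg, symmetrical. It starts flat on the open part of the bed, turned up to 0.4 rad from the rail's direction, its centre 50 to 82 mm from the rail's face.
- stud_tin: Bystander: shallow open metal tin with studs, 65 mm across, 24 mm high, standing on the jig's bed on the robot's side of the pocket. Origin at the centre of its underside.
- toothpick_pot: Bystander: pot of wooden picks, 51 mm across, 66 mm high, on the table to the left of the jig. Origin at the centre of its underside.
- thread_spool: Bystander: standing gold thread spool, 33 mm across, 66 mm high, on the table behind the rail. Origin at the centre of its underside.
- cream_pot: Bystander: white pot, 43 mm across, 58 mm high, on the table to the right of the jig. Origin at the centre of its underside.
- needle_box: Bystander: flat carton 56 x 88 x 22 mm, on the table to the left. Origin at the centre of its underside.
- tape_roll: Bystander: black tape roll, 62 mm across, 19 mm high, on the table to the left. Origin at the centre of its underside.
- die_plate: The same die plate, with its origin at the centre of its underside, 9 mm below plate_center; same axes.
Things that resemble listed ones, but are neither listed nor needed, are in the scene too. What is shaped like the die_plate but red is not meant.

How it is judged:
By the outcome, as a careful person would: the job done as asked, in the order asked, and still so for the second after the job is handed in, with the robot touching nothing.
It also fails if it takes over 48 s, if anything falls off the work surface, if the arm or the gripper's body presses on something with over 40 N, if the wrist force passes 120 N, or if a joint passes its speed limit or range.

### The arm

A 6-joint arm with a two-finger parallel gripper is mounted at the origin on a cart in front of the work surface, level with it; the furniture and walls round the work are solid. World frame = base frame: x ahead of the robot, y to its left, z up, the work surface at z = 0. Lengths are in m, angles in rad, forces in N, time in s.
With the tool pointing down it reaches from about 0.375 to 0.9 m from the base axis. Payload 3.1 kg.
Tool frame: the origin (TCP) lies midway between the tips of the shut fingers; the grasp point (between the pads) lies 19 mm behind it; z points along the fingers, y is the line along which they close (so a half turn about z gives the same grasp; the last joint's range is limited). The gripper opens to 85 mm and grips with 20 to 120 N. Pads are 22 mm wide; open, the fingers measure 114 mm over their backs; the gripper's body (76 mm by 85 mm) begins 54 mm behind the grasp point. The pads swing forward as they close: fully open they stand 13 mm farther back than shut.
Start: joints at [1.153, 0.527, 1.433, -0, 1.181, -0.178], TCP at [0.148, 0.607, 0.231] pointing down, gripper open.
Joint ranges: [-3.08, 3.08], [-0.75, 2.2], [0.22, 2.44], [-1.43, 4.57], [0, 2.65], [-2.85, 2.85]. Speed limits (rad/s): [2.79, 2.79, 3.14, 3.14, 3.14, 3.14].

### API

Orientations are given as a unit quaternion [x, y, z, w].
In Python, from station import manip gives the robot as it stands.
- The arm moves only by the tool move_arm, never from a script. Its argument "increments" is a list that holds one entry, the list of rows, each a list of 5 numbers: the gripper's target within -1 to 1 (shut at 1, half-way at 0, fully open at -1), then the shift along the world's x, y, z in m, then the turn about the world's z in degrees. In form: [[[fingers, dx, dy, dz, twist], ...]]. A call has 1 to 8 rows; each row shifts and turns the commanded pose from where the row before left it; what a row does not reach is not made up. A row lasts 1/10 s, in which the tool goes at most 50 mm and 8.59 degrees, less where a joint would pass 70% of its speed; a pose out of reach is approached as far as the arm can. A call with a gripper value outside its range is refused whole. The fingers move at their own pace and stop on an object; "newtons" is the grip in N (left out, the last holds). Time passes only in rows, so rows that do not move let the fingers close. It gives the time, the measured TCP pose, the force, the opening and the grip force at its end, in the units of the state.
- manip.sense(): the state, without advancing time (a new reading comes with each control period).
- manip.snapshot(name): name is "side" or "top" or "wrist"; returns a dict with "img" (480x640x3 uint8, red, green, blue), "fx", "fy", "cx", "cy" (pixels), "world_to_cam" (4x4, takes a point from world to camera coordinates); the wrist camera has in their place "tool_from_camera" (4x4, takes a point from camera to tool coordinates, whose origin is the TCP and whose axes are the flange's). Camera axes: x right, y down, z forward; pixel columns grow to the right and rows downward; lengths in m; the calibration is good to about 2 mm. A picture is of the moment at which its call begins: read the wrist's pose just before it. There is no depth.
- manip.sign_off(): hands the job in; it is judged then, once.
Trained networks look in the newest picture that a camera, given by its name, has taken for a name from the list of things; names that differ only in an ending like _2 or _b are one class to them, and where a whole thing is asked for, a point or a joint stands for the part that bears it (a point fixed in the world has none). Each returns a list of dicts, best first, with "confidence" (0 to 1); they miss things now and then, are a little off and sometimes report something else, mostly with a low value. They report only what shows in the picture. A call takes as long as a camera call. They do not tell look-alikes from the thing itself.
- manip.spot_in(label, camera): "xyz" ([x, y, z] in m, in world coordinates, good to about 4 mm: the middle of the surface that is visible of it).
- manip.mark_of(label, camera): "xyz" ([x, y, z] in m, in world coordinates, good to about 4 mm: a listed point, or the origin of a listed thing).
The state is a dict: "t": time; "q": joint angles; "qd": joint speeds; "tau": joint torques, N m; "tcp_pos": TCP position; "tool_rot": TCP orientation; "force": force on the tool from outside, world axes, zero at the start; "ft_torque": the same for the moment, N m; "finger_gap": opening from 0.0 (shut) to 1.0 (fully open); "gripper_force": force on a finger pad.
Only numpy, scipy, OpenCV 4.12 (cv2) and the standard library are available. Lean on these libraries where they do the work, as an engineer would, in place of code of your own. Each camera call takes 0.05 s, during which the arm holds its last target. There are 200 camera calls.

## Working session

There is one attempt and no reset: what is moved stays moved. The work goes in short steps, Python scripts to look and compute and a tool call to move; the robot and the scene stay as the last step left them, time stands still between calls to the robot, and variables do not carry over. Pictures are saved under pics/ and viewed, at most 10 in all, crops included, and the job is handed in when it is done.

Besides the shell and the picture viewer there is one more tool, called after "Emit:" as name(argument=value, ...) on one line, values as JSON. move_arm: Moves the arm, as the interface text tells. Its arguments: {"type":"object","properties":{"increments":{"type":"array","items":{"type":"array","items":{"type":"array","items":{"type":"number"}}}},"newtons":{"type":"number"}},"required":["increments"]}

```bash
mkdir -p pics; ls; cat > h.py <<'E'
import numpy as np, cv2
from station import manip
def snap(c,fn=None):
    s=manip.snapshot(c)
    if fn: cv2.imwrite('pics/'+fn,cv2.cvtColor(s['img'],cv2.COLOR_RGB2BGR))
    return s
def proj(s,p):
    q=s['world_to_cam']@np.append(p,1); return np.array([s['fx']*q[0]/q[2]+s['cx'],s['fy']*q[1]/q[2]+s['cy']])
def ray(s,u,v,z):
    M=np.linalg.inv(s['world_to_cam']); d=M[:3,:3]@[(u-s['cx'])/s['fx'],(v-s['cy'])/s['fy'],1]; o=M[:3,3]
    return o+d*(z-o[2])/d[2]
E
python3 - <<'E'
from h import *
np.set_printoptions(precision=4,suppress=True)
for c in ['top','side']:
    snap(c,c+'0.png')
    for l in ['jig','rail','end_stop','lip_mouth','pocket_seat','plate_center','die_plate','stud_tin']:
        print(c,l,[(np.round(d['xyz'],4),round(d['confidence'],2)) for d in manip.mark_of(l,c)][:3])
s=manip.sense();print(s['t'],s['tcp_pos'],s['tool_rot'],s['force'],s['finger_gap'])
E
```

```text
pics
top jig [(array([ 0.5722,  0.0289, -0.0005]), 0.87), (array([ 0.507 ,  0.426 , -0.0009]), 0.27)]
top rail [(array([0.625 , 0.0243, 0.0198]), 0.63)]
top end_stop [(array([0.6337, 0.1591, 0.0179]), 0.86)]
top lip_mouth [(array([0.5987, 0.1291, 0.019 ]), 0.84)]
top pocket_seat [(array([0.6249, 0.135 , 0.0211]), 0.97)]
top plate_center [(array([0.5417, 0.0095, 0.0192]), 0.96), (array([0.3391, 0.0215, 0.0082]), 0.93)]
top die_plate [(array([0.3437, 0.0226, 0.0051]), 0.65), (array([0.5444, 0.0081, 0.0118]), 0.62)]
top stud_tin [(array([0.5322, 0.1507, 0.0118]), 0.59), (array([0.5695, 0.0282, 0.0008]), 0.38)]
side jig [(array([ 0.5715,  0.0346, -0.0033]), 0.98)]
side rail [(array([0.627 , 0.0257, 0.0185]), 0.61)]
side end_stop [(array([0.6302, 0.1565, 0.0188]), 0.58)]
side lip_mouth [(array([0.5999, 0.1262, 0.0189]), 0.65)]
side pocket_seat [(array([0.627 , 0.1277, 0.0214]), 0.84)]
side plate_center [(array([0.5365, 0.0106, 0.0196]), 0.72), (array([0.3431, 0.0276, 0.0113]), 0.71)]
side die_plate [(array([0.539 , 0.0059, 0.0092]), 0.68), (array([0.6631, 0.2197, 0.0009]), 0.68), (array([0.3416, 0.0264, 0.0025]), 0.56)]
side stud_tin [(array([0.5278, 0.1461, 0.012 ]), 0.75), (array([0.5403, 0.0103, 0.019 ]), 0.42), (array([ 0.5692,  0.0285, -0.0014]), 0.23)]
0.9 [0.1484 0.6071 0.2313] [0.1196 0.9928 0.     0.    ] [ 1.5479  0.4937 -0.6265] 0.9968843674115503
```

View pics/top0.png

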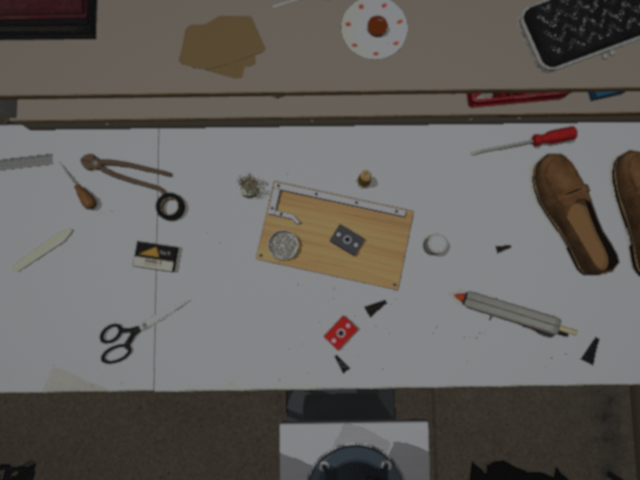

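View pics/side0.png

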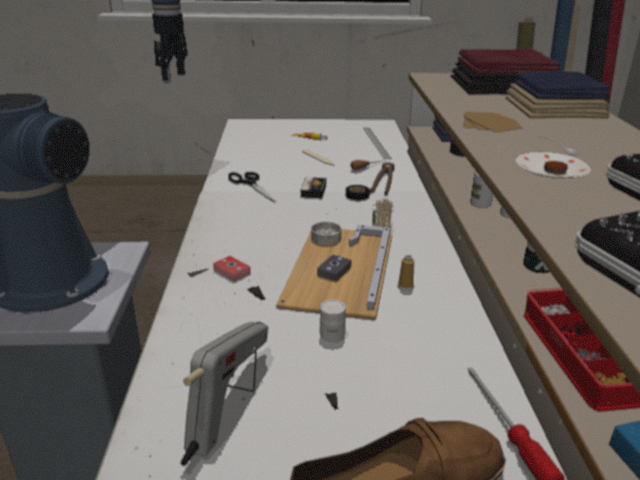

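The top view shows the jig's bed centred near (335,235), with the rail running from (275,186) to (410,212). The dark plate is at (348,239), the tin at (285,245), and the red look-alike at (341,333), off the jig. The side view agrees. Next I'll move above the jig for wrist views.

Emit:
move_arm(increments=[[[-1,0.025,-0.04,0,0],[-1,0.025,-0.04,0,0],[-1,0.025,-0.04,0,0],[-1,0.025,-0.04,0,0],[-1,0.025,-0.04,0,0],[-1,0.025,-0.04,0,0],[-1,0.025,-0.04,0,0],[-1,0.025,-0.04,0,0]]])

```text
t: 1.7
tcp_pos: [0.3493, 0.2856, 0.2317]
tool_rot: [0.119, 0.993, 0.0, 0.0]
force: [0.8, 0.5, -0.6]
finger_gap: 0.998
gripper_force: 0.0
```

Emit:
move_arm(increments=[[[-1,0.025,-0.04,0.01,0],[-1,0.025,-0.04,0.01,0],[-1,0.025,-0.04,0.01,0],[-1,0.025,-0.04,0.01,0],[-1,0.025,-0.04,0.01,0],[-1,0,-0.02,0.01,3],[-1,0,0,0,0],[-1,0,0,0,0]]])

```text
t: 2.5
tcp_pos: [0.473, 0.0672, 0.2912]
tool_rot: [0.095, 0.996, 0.0, -0.0]
force: [0.0, 0.4, 0.6]
finger_gap: 0.998
gripper_force: 0.0
```

```bash
cat >> h.py <<'E'
from scipy.spatial.transform import Rotation as R
def wsnap(fn=None):
    st=manip.sense(); s=snap('wrist',fn); T=np.eye(4); T[:3,:3]=R.from_quat(st['tool_rot']).as_matrix(); T[:3,3]=st['tcp_pos']
    s['world_to_cam']=np.linalg.inv(T@s['tool_from_camera']); return s
def marks(c,ls):
    for l in ls: print(c,l,[(np.round(d['xyz'],4),round(d['confidence'],2)) for d in manip.mark_of(l,c)][:2])
E
python3 - <<'E'
from h import *
np.set_printoptions(precision=4,suppress=True)
s=wsnap('w1.png'); print(manip.sense()['tcp_pos'],manip.sense()['tool_rot'],manip.sense()['t']);print(s['tool_from_camera'],s['fx'])
marks('wrist',['jig','rail','end_stop','lip_mouth','pocket_seat','plate_center','stud_tin'])
E
```

```text
[0.4726 0.0678 0.2909] [ 0.0939  0.9956  0.0003 -0.0006] 2.55
[[-0.0002 -0.947  -0.3212  0.0817]
 [ 1.     -0.0001 -0.0006 -0.0004]
 [ 0.0005 -0.3212  0.947  -0.1424]
 [ 0.      0.      0.      1.    ]] 364.7325611382546
wrist jig [(array([ 0.5636,  0.0305, -0.0033]), 0.71)]
wrist rail [(array([0.6255, 0.0236, 0.0201]), 0.84), (array([0.5421, 0.005 , 0.0197]), 0.16)]
wrist end_stop [(array([0.6294, 0.1585, 0.0189]), 0.74)]
wrist lip_mouth [(array([0.6006, 0.1225, 0.0199]), 0.79)]
wrist pocket_seat [(array([0.621 , 0.1234, 0.0193]), 0.61)]
wrist plate_center [(array([0.5391, 0.0099, 0.0177]), 0.98), (array([0.3429, 0.0273, 0.0107]), 0.88)]
wrist stud_tin [(array([0.5269, 0.1465, 0.0108]), 0.69)]
```

View pics/w1.png

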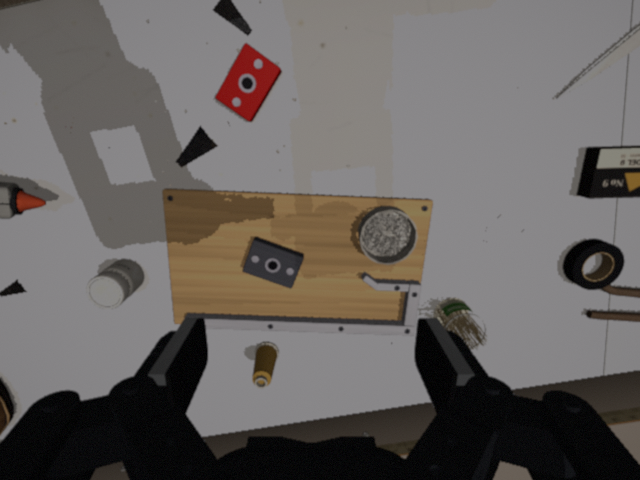

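The wrist view shows the plate at (273,262), its long side tilted relative to the rail. The rail's inner face is near row 320, the lip runs (365,280)–(410,288), and the stop is at (410,305). I'll enlarge it to fit the edges.

```bash
python3 - <<'E'
import cv2
i=cv2.imread('pics/w1.png')[180:340,160:440]
cv2.imwrite('pics/w1c.png',cv2.convertScaleAbs(cv2.resize(i,None,fx=2.8,fy=2.8,interpolation=cv2.INTER_CUBIC),alpha=1.6))
E
```

```text
(no output)
```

View pics/w1c.png

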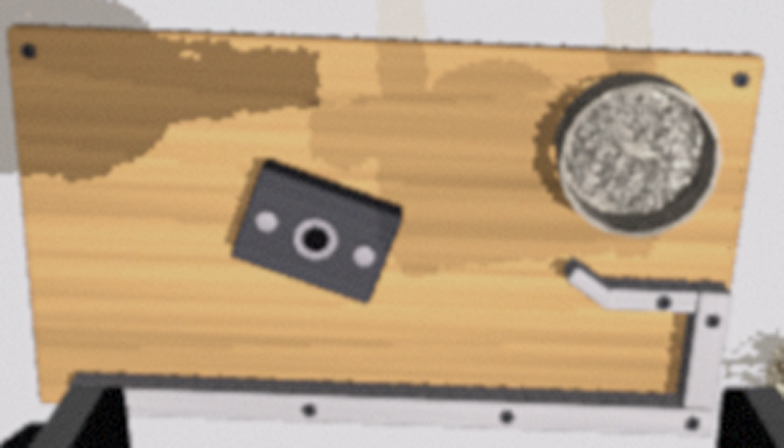

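```bash
cat > fit.py <<'E'
from h import *
from scipy.optimize import least_squares
import pickle
np.set_printoptions(precision=4,suppress=True)
T=np.eye(4); T[:3,:3]=R.from_quat([.0939,.9956,.0003,-.0006]).as_matrix(); T[:3,3]=[.4726,.0678,.2909]
s=manip.snapshot('wrist')
s['world_to_cam']=np.linalg.inv(T@s['tool_from_camera'])
f=lambda u,v,z: ray(s,160+u/2.8,180+v/2.8,z)[:2]
def J(p,q): c,S=np.cos(p[2]),np.sin(p[2]); d=q-p[:2]; return np.array([c*d[0]+S*d[1],-S*d[0]+c*d[1]])
obs=[((10,26,.01),-.105,-.16),((763,57,.01),-.105,.16),((130,390,.026),.055,None),((400,396,.026),.055,None),((680,403,.026),.055,None),((693,320,.026),None,.14),((683,400,.026),None,.14),((607,311,.026),.007,.1)]
def res(p):
    r=[]
    for o,x,y in obs:
        j=J(p,f(*o))
        if x is not None:r.append(j[0]-x)
        if y is not None:r.append(j[1]-y)
    return np.array(r)*1e3
o=least_squares(res,[.572,.03,-.19]);print('jig',o.x,o.fun)
c=f(316,240,.028);a=f(266,222,.028);b=f(364,257,.028)
print('plate world',c,'jig',J(o.x,c),'angle of long axis rel',-np.arctan2(*(J(o.x,b)-J(o.x,a))))
for q in [(262,175),(398,217),(368,302),(233,256)]: print(J(o.x,f(*q,.028)))
th=R.from_quat([.0939,.9956,.0003,-.0006]).as_matrix()[:,1]; print('tool y rel jig y', J(o.x,o.x[:2]+th[:2]))
E
python3 fit.py
```

```text
jig [ 0.5686  0.0297 -0.2276] [ 0.4576  3.4652  1.1292 -1.9962  0.7133 -1.0101 -2.4058 -1.2113 -0.7718
  1.1159  0.514 ]
plate world [0.5419 0.008 ] jig [-0.0212 -0.0272] angle of long axis rel -0.3313415996805967
[-0.0494 -0.0499]
[-0.033   0.0074]
[ 0.007  -0.0044]
[-0.0124 -0.0627]
tool y rel jig y [-0.0395  0.9992]
```

Emit:
move_arm(increments=[[[0,-0.01,-0.015,-0.04,-1],[0,-0.01,-0.015,-0.04,0],[0,0,-0.015,-0.01,0],[0,0,0,0,0],[0,0,0,0,0],[0,0,0,0,0]]])

```text
t: 3.55
tcp_pos: [0.4546, 0.0224, 0.2024]
tool_rot: [0.102, 0.995, 0.0, 0.001]
force: [0.9, -0.5, 0.6]
finger_gap: 0.501
gripper_force: 0.0
```

```bash
python3 - <<'E'
from h import *
np.set_printoptions(precision=4,suppress=True)
s=wsnap('w2.png'); st=manip.sense(); print(st['tcp_pos'],st['tool_rot'],st['finger_gap'])
marks('wrist',['rail','end_stop','lip_mouth','pocket_seat','plate_center'])
import pickle; s.pop('img'); pickle.dump(s,open('w2.pkl','wb'))
i=cv2.imread('pics/w2.png')
cv2.imwrite('pics/w2b.png',cv2.convertScaleAbs(cv2.resize(i[100:400,40:440],None,fx=2,fy=2,interpolation=cv2.INTER_CUBIC),alpha=1.6))
E
```

```text
[0.4545 0.0225 0.2024] [ 0.1019  0.9948 -0.      0.0014] 0.4981793418470135
wrist rail [(array([0.626 , 0.0243, 0.0176]), 0.92)]
wrist end_stop [(array([0.6346, 0.1569, 0.0171]), 0.63)]
wrist lip_mouth [(array([0.6001, 0.1208, 0.0188]), 0.7), (array([0.6621, 0.219 , 0.0027]), 0.3)]
wrist pocket_seat [(array([0.6336, 0.1615, 0.0147]), 0.75), (array([0.6226, 0.1255, 0.0227]), 0.72)]
wrist plate_center [(array([0.5398, 0.0073, 0.0191]), 0.93), (array([0.6243, 0.0227, 0.0146]), 0.44)]
```

View pics/w2b.png

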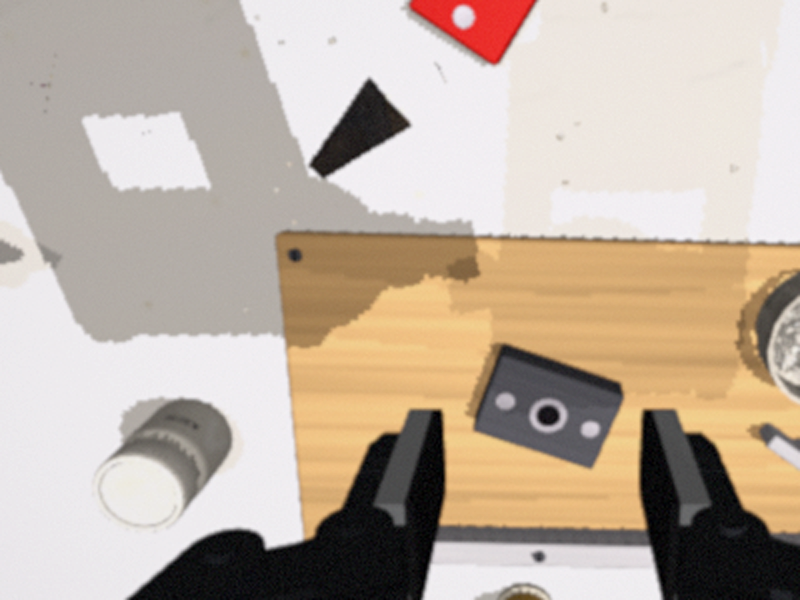

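This closer view (2x crop) shows the plate dimple at (548,415), with screws at (505,401) and (590,430). The rail's upper face edge is near row 543 and the bed corner is at (278,232). The half-open fingers are on both sides at columns 420 and 665.

```bash
python3 - <<'E'
from h import *
import pickle
np.set_printoptions(precision=4,suppress=True)
s=pickle.load(open('w2.pkl','rb'))
f=lambda u,v,z: ray(s,40+u/2,100+v/2,z)[:2]
e0,e1=f(278,232,.01),f(800,244,.01);r0,r1=f(440,540,.026),f(640,545,.026)
yaw=lambda a,b:-np.arctan2(b[0]-a[0],b[1]-a[1])
print('bed corner',e0,'yaw bed',yaw(e0,e1),'yaw rail',yaw(r0,r1))
w=-.215;n=np.array([np.cos(w),np.sin(w)])
c=f(548,415,.028);a=f(505,401,.028);b=f(590,430,.028)
print('plate',c,'yaw',yaw(a,b),'rail dist',n@((r0+r1)/2-c),'bed->rail',n@((r0+r1)/2-e0))
y=R.from_quat(manip.sense()['tool_rot']).as_matrix()[:,1];print('tool yaw',yaw([0,0],y))
# rail-face origin from nets
pts={'rail':([.625,.0243],[.627,.0257],[.6255,.0236],[.626,.0243])}
J=np.array([[.055,.0075],[.033,.14],[.007,.1]]);W=np.array([[.6259,.0245],[.6320,.1578],[.5998,.1246]])
jc,wc=J.mean(0),W.mean(0);a=J-jc;b=W-wc;t=np.arctan2((a[:,0]*b[:,1]-a[:,1]*b[:,0]).sum(),(a*b).sum());Rm=np.array([[np.cos(t),-np.sin(t)],[np.sin(t),np.cos(t)]])
print('nets yaw',t,'org',wc-Rm@jc, 'res',W-(a@Rm.T+wc))
# finger tip locations: pad front inner edges
print('z-ray fingers at .19', f(425,410,.19), f(660,410,.19))
E
```

```text
bed corner [ 0.4309 -0.1   ] yaw bed -0.2283547830819498 yaw rail -0.23446555240570974
plate [0.5419 0.007 ] yaw -0.5696037288418618 rail dist 0.07579554352170273 bed->rail 0.16139854182365515
tool yaw -0.20429630634518647
nets yaw -0.21373917282903168 org [0.5708 0.0284] res [[-0.0002  0.0004]
 [-0.0007 -0.0004]
 [ 0.001  -0.    ]]
z-ray fingers at .19 [ 0.4488 -0.005 ] [0.4601 0.0495]
```

Emit:
move_arm(increments=[[[0.3,0.018,0,-0.04,-1.2],[0.3,0.018,-0.001,-0.04,0],[0.3,0,0,-0.04,0],[0.3,0,0,-0.04,0],[0.3,0,0,-0.015,0],[0.3,0,0,-0.008,0],[0.3,0,0,-0.005,0],[0.3,0,0,0,0]]])

```text
t: 4.65
tcp_pos: [0.4898, 0.0211, 0.0135]
tool_rot: [0.113, 0.994, -0.0, 0.0]
force: [0.3, -1.2, 0.3]
finger_gap: 0.35
gripper_force: 0.0
```

```bash
python3 - <<'E'
from h import *
s=wsnap('w3.png'); st=manip.sense(); print(st['tcp_pos'],st['tool_rot'],st['finger_gap'],st['force'])
marks('wrist',['plate_center'])
E
```

```text
[0.4900596  0.02104261 0.01399241] [ 1.12648529e-01  9.93634586e-01 -5.70628406e-05  7.84874045e-04] 0.3511141410790707 [ 0.37779148 -0.36902242 -0.70391366]
wrist plate_center [(array([0.5391, 0.008 , 0.0202]), 0.61)]
```

View pics/w3.png

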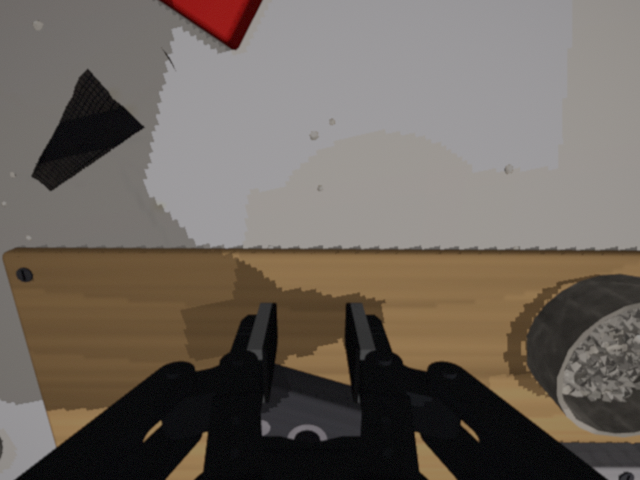

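The fingers are lowered behind the plate (tips at about (265,305) and (355,305)). The bed edge is level at row 250, so the tool is parallel to the jig. The tin is well to the right.

Emit:
move_arm(increments=[[[0.3,0.0078,-0.0018,-0.003,0],[0.3,0.0078,-0.0018,0,0],[0.3,0.0068,-0.0016,0,0],[0.3,0.0068,-0.0016,0,0],[0.3,0.0068,-0.0016,0,0],[0.3,0.0068,-0.0016,0,0],[0.3,0.0068,-0.0015,0,0]]])

```text
t: 5.45
tcp_pos: [0.5389, 0.0097, 0.0103]
tool_rot: [0.113, 0.994, 0.0, -0.001]
force: [-2.6, 0.1, 2.8]
finger_gap: 0.348
gripper_force: 1.3
```

```bash
python3 - <<'E'
from h import *
for c in ['top','side']:
    s=snap(c); marks(c,['plate_center'])
wsnap(); marks('wrist',['plate_center'])
print(manip.sense()['tcp_pos'],manip.sense()['tool_rot'],manip.sense()['force'])
E
```

```text
top plate_center [(array([0.3392, 0.0261, 0.0085]), 0.73)]
side plate_center [(array([0.578 , 0.0066, 0.0158]), 0.98), (array([0.5305, 0.1458, 0.0107]), 0.73)]
wrist plate_center [(array([0.5727, 0.0061, 0.0196]), 0.97)]
[0.53947051 0.00952775 0.01031444] [ 1.12673225e-01  9.93631950e-01 -3.30817754e-05  5.39280367e-04] [-0.007803    0.48087174 -0.3073682 ]
```

Emit:
move_arm(increments=[[[0.3,0.0058,-0.0013,0,0],[0.3,0.0058,-0.0013,0,0],[0.3,0.0048,-0.0011,0,0],[0.3,0.0029,-0.0007,0,0],[0.3,0.002,-0.0004,0,0]]])

```text
t: 6.25
tcp_pos: [0.5603, 0.0048, 0.0103]
tool_rot: [0.113, 0.994, 0.0, -0.0]
force: [-1.4, 0.3, 1.8]
finger_gap: 0.344
gripper_force: 1.2
```

Emit:
move_arm(increments=[[[0.3,0.0015,-0.0003,0,0],[0.3,0.001,-0.0003,0,0]]])

```text
t: 6.45
tcp_pos: [0.5627, 0.0042, 0.0103]
tool_rot: [0.113, 0.994, 0.0, -0.0]
force: [-1.0, 0.4, 0.3]
finger_gap: 0.35
gripper_force: 0.6
```

Emit:
move_arm(increments=[[[0.3,0.001,-0.0003,0,0]]])

```text
t: 6.55
tcp_pos: [0.5628, 0.0042, 0.0103]
tool_rot: [0.113, 0.994, 0.0, -0.001]
force: [-4.5, 0.6, 3.0]
finger_gap: 0.355
gripper_force: 2.1
```

Emit:
move_arm(increments=[[[0.3,0.001,-0.0002,0,0]]])

```text
t: 6.65
tcp_pos: [0.5628, 0.0042, 0.0103]
tool_rot: [0.113, 0.994, 0.0, -0.002]
force: [-6.8, 1.3, 5.0]
finger_gap: 0.349
gripper_force: 3.2
```

Emit:
move_arm(increments=[[[0.3,0.001,-0.0002,0,0],[0.3,0,0,0,0]]])

```text
t: 6.85
tcp_pos: [0.5627, 0.0042, 0.0103]
tool_rot: [0.113, 0.994, 0.0, -0.003]
force: [-6.3, 1.5, 5.9]
finger_gap: 0.352
gripper_force: 3.4
```

Emit:
move_arm(increments=[[[0.3,0.0015,-0.0003,0,0],[0.3,0,0,0,0]]])

```text
t: 7.05
tcp_pos: [0.5627, 0.0042, 0.0102]
tool_rot: [0.113, 0.994, 0.0, -0.005]
force: [-9.3, 1.3, 7.4]
finger_gap: 0.352
gripper_force: 4.4
```

Emit:
move_arm(increments=[[[0.3,-0.008,0.0018,0,0],[0.3,-0.02,0.0045,0,0],[0.3,-0.03,0,0.03,0],[0.3,-0.03,0,0.04,0],[0.3,-0.02,0,0.03,0],[1,0,0,0,0],[1,0,0,0,0],[1,0,0,0,0]]])

```text
t: 7.85
tcp_pos: [0.4609, 0.0091, 0.1099]
tool_rot: [0.113, 0.994, -0.0, 0.001]
force: [0.7, 0.1, -0.6]
finger_gap: -0.0
gripper_force: 0.0
```

```bash
python3 - <<'E'
from h import *
s=wsnap('w4.png'); st=manip.sense(); print(st['tcp_pos'],st['tool_rot'],st['force'])
marks('wrist',['plate_center','rail'])
import pickle; i=s.pop('img'); pickle.dump(s,open('w4.pkl','wb'))
u,v=proj(s,[.595,.005,.02]);print(u,v)
i=cv2.imread('pics/w4.png')
v0=int(min(max(v-100,0),280)); u0=int(min(max(u-140,0),360)); print(u0,v0)
cv2.imwrite('pics/w4c.png',cv2.convertScaleAbs(cv2.resize(i[v0:v0+200,u0:u0+280],None,fx=2.8,fy=2.8,interpolation=cv2.INTER_CUBIC),alpha=1.8))
E
```

```text
[0.46056469 0.00919752 0.10952333] [ 1.12705466e-01  9.93628343e-01 -5.46710832e-05  4.36367994e-04] [ 0.1427441   0.45883392 -0.30999372]
wrist plate_center [(array([0.3411, 0.0269, 0.0088]), 0.87)]
wrist rail []
344.2633420669934 407.3166453754247
204 280
```

View pics/w4c.png

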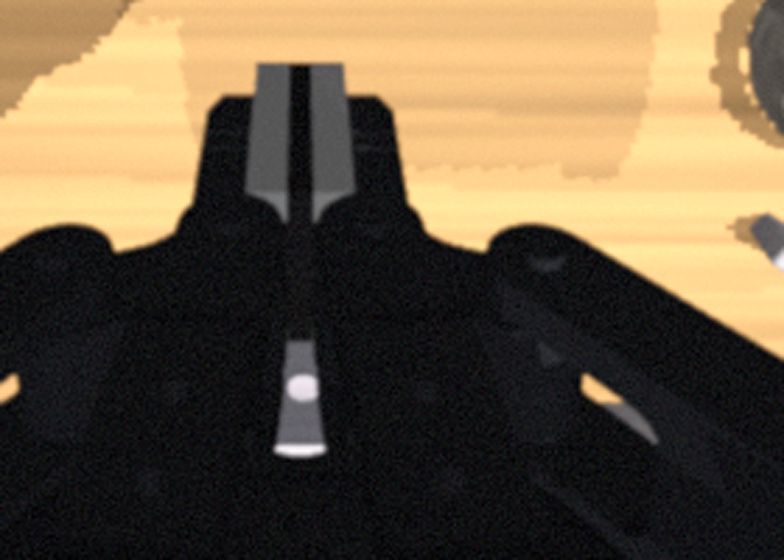

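Emit:
move_arm(increments=[[[1,0.03,-0.019,0,0],[1,0.03,-0.019,0,0],[1,0.03,-0.019,0,0],[1,0.0326,-0.0184,0,0],[1,0,0,0,0],[1,0,0,0,0]]])

```text
t: 8.6
tcp_pos: [0.5819, -0.0662, 0.1089]
tool_rot: [0.113, 0.994, 0.0, -0.001]
force: [-0.5, 0.7, 0.3]
finger_gap: 0.001
gripper_force: 0.0
```

```bash
python3 - <<'E'
from h import *
s=wsnap('w5.png'); st=manip.sense(); print(st['tcp_pos'],st['tool_rot'],st['force'])
marks('wrist',['plate_center','rail','cream_pot','thread_spool'])
import pickle; i=s.pop('img'); pickle.dump(s,open('w5.pkl','wb'))
cv2.imwrite('pics/w5c.png',cv2.convertScaleAbs(cv2.imread('pics/w5.png'),alpha=1.8))
snap('side');marks('side',['plate_center','cream_pot','thread_spool'])
E
```

```text
[ 0.58069276 -0.06545491  0.10891079] [ 1.12748894e-01  9.93621937e-01  3.86899474e-04 -1.72733569e-03] [-0.08615264 -0.1999715   0.01897664]
wrist plate_center [(array([5.943e-01, 3.000e-04, 1.930e-02]), 0.8)]
wrist rail [(array([ 0.5242, -0.1837, -0.0013]), 0.19)]
wrist cream_pot [(array([ 0.5245, -0.1846, -0.0011]), 0.91)]
wrist thread_spool [(array([ 0.6794, -0.0331,  0.0015]), 0.75)]
side plate_center [(array([0.3396, 0.0279, 0.0098]), 0.91), (array([0.5923, 0.0026, 0.0191]), 0.76)]
side cream_pot [(array([ 5.29e-01, -1.81e-01, -4.00e-04]), 0.74)]
side thread_spool [(array([ 0.6741, -0.0332,  0.0034]), 0.75), (array([0.6213, 0.3968, 0.0011]), 0.57)]
```

View pics/w5c.png

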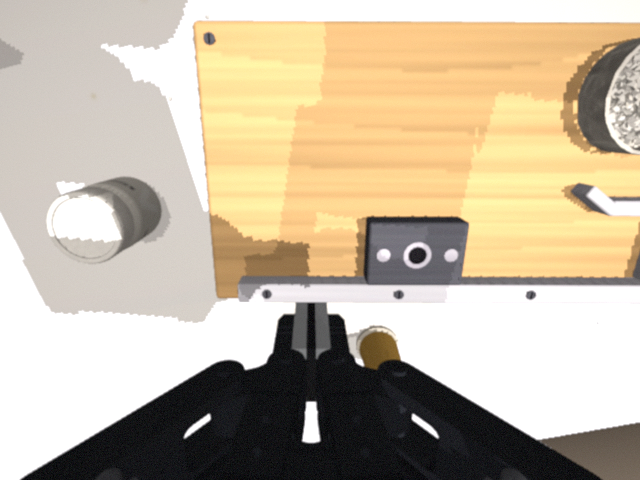

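The plate's long side lies parallel and flush against the rail; its dimple is at (417,255) and the rail face is at row 280. It is well short of the lip at (585,190). The fingers are clear to its left.

Emit:
move_arm(increments=[[[1,0.002,0,-0.045,0],[1,0,0,-0.03,0],[1,0,0,-0.015,0],[1,0,0,-0.007,0],[1,0,0,0,0]]])

```text
t: 9.55
tcp_pos: [0.5838, -0.0658, 0.013]
tool_rot: [0.113, 0.994, 0.0, -0.0]
force: [-0.8, -1.0, -0.1]
finger_gap: -0.001
gripper_force: 0.0
```

Emit:
move_arm(increments=[[[1,0.0018,0.0078,0,0],[1,0.0018,0.0078,0,0],[1,0.0018,0.0078,0,0],[1,0.0018,0.0078,0,0],[1,0.0018,0.0078,0,0]]])

```text
t: 10.05
tcp_pos: [0.5935, -0.0264, 0.014]
tool_rot: [0.112, 0.994, -0.0, 0.001]
force: [-0.8, -2.4, 2.0]
finger_gap: -0.005
gripper_force: 1.2
```

Emit:
move_arm(increments=[[[1,0.0016,0.0068,0,0],[1,0.0016,0.0068,0,0],[1,0.0016,0.0068,0,0],[1,0.0016,0.0068,0,0],[1,0.0016,0.0068,0,0],[1,0.0016,0.0068,0,0],[1,0.0016,0.0068,0,0],[1,0,0,0,0]]])

```text
t: 10.85
tcp_pos: [0.6042, 0.0221, 0.0131]
tool_rot: [0.112, 0.994, 0.0, -0.0]
force: [0.3, 0.9, -0.4]
finger_gap: 0.003
gripper_force: 0.0
```

```bash
python3 - <<'E'
from h import *
s=wsnap('w6.png'); st=manip.sense(); print(st['tcp_pos'],st['tool_rot'],st['force'])
marks('wrist',['plate_center'])
cv2.imwrite('pics/w6c.png',cv2.convertScaleAbs(cv2.imread('pics/w6.png'),alpha=1.8))
snap('side','s6.png');marks('side',['plate_center'])
E
```

```text
[0.60398691 0.0217553  0.01305425] [ 1.12477827e-01  9.93654149e-01  3.63389710e-04 -1.96270945e-04] [ 1.34335035 -0.08271376  0.02180911]
wrist plate_center [(array([0.6093, 0.0718, 0.0192]), 0.74)]
side plate_center [(array([0.6072, 0.0707, 0.017 ]), 0.75), (array([0.3424, 0.0265, 0.0127]), 0.56)]
```

View pics/w6c.png

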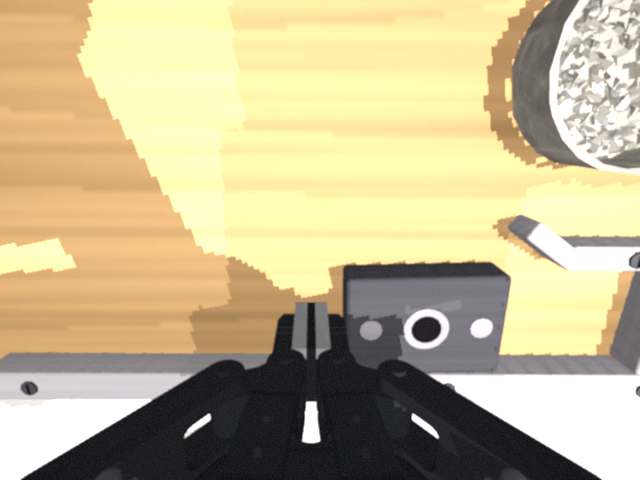

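The plate is near the pocket, with its near top edge running (345,280)–(508,278) and the lip at (515,225). It may be turned by about 0.02 rad, so I'll measure that.

```bash
python3 - <<'E'
from h import *
st=manip.sense(); s=wsnap()
g=cv2.GaussianBlur(cv2.cvtColor(s['img'],cv2.COLOR_RGB2GRAY),(3,3),0).astype(float)
def edge(c0,c1,v0,v1,sg,z):
    P=[]
    for u in range(c0,c1,3):
        d=sg*np.gradient(g[v0:v1,u]); k=int(np.argmax(d))
        if 0<k<len(d)-1:
            a,b,c=d[k-1:k+2]; k+=(a-c)/(2*(a-2*b+c)+1e-9)
            P.append([u,v0+k])
    P=np.array(P); 
    for _ in range(3):
        f=np.polyfit(P[:,0],P[:,1],1); r=abs(np.polyval(f,P[:,0])-P[:,1]); P=P[r<max(1,2*np.median(r))]
    a,b=[ray(s,u,np.polyval(f,u),z)[:2] for u in (c0,c1)]
    return a,b,-np.arctan2(b[0]-a[0],b[1]-a[1]),len(P)
E={'plate':edge(352,502,272,288,1,.028),'railR':edge(515,605,362,385,1,.026),'railL':edge(5,190,360,385,1,.026),'lip':edge(572,635,258,278,1,.026)}
for k,e in E.items(): print(k,e)
n=np.array([np.cos(-.225),np.sin(-.225)])
a=E['plate']; r=E['railR'][0]; print([n@(r-x) for x in a[:2]], 'railL',[n@(x-r) for x in E['railL'][:2]])
E
```

```text
plate (array([0.58250496, 0.04154321]), array([0.59393017, 0.0972556 ]), np.float64(-0.20227057439005727), 50)
railR (array([0.64227993, 0.10080549]), array([0.6510242 , 0.13810164]), np.float64(-0.23029542365747938), 30)
railL (array([ 0.59280642, -0.11016748]), array([ 0.61068452, -0.0336935 ]), np.float64(-0.22965574741053724), 61)
lip (array([0.59982263, 0.1244525 ]), array([0.60347036, 0.14794599]), np.float64(-0.15403585402507677), 16)
[np.float64(0.045046499743000755), np.float64(0.04633905253349532)] railL [np.float64(-0.001157077206633033), np.float64(-0.0007914349819532008)]
```

The leading end is about 1.5 mm off the rail, so I'll square it again with the two-finger side push before it enters the pocket.

Emit:
move_arm(increments=[[[1,-0.0045,-0.0195,0,-0.2],[1,0,0,0.05,0],[1,-0.021,0.037,0,0],[0.3,-0.0207,0.0376,0,0],[0.3,0,0,0,0],[0.3,0,0,-0.03,0],[0.3,0,0,-0.0225,0],[0.3,0,0,0,0]]])

```text
t: 11.9
tcp_pos: [0.5592, 0.0753, 0.0103]
tool_rot: [0.115, 0.993, 0.0, 0.001]
force: [1.3, -0.3, -0.7]
finger_gap: 0.351
gripper_force: 0.0
```

Emit:
move_arm(increments=[[[0.3,0.0078,-0.0018,0,0],[0.3,0.0058,-0.0013,0,0],[0.3,0.0029,-0.0007,0,0],[0.3,0.002,-0.0004,0,0],[0.3,0.002,-0.0004,0,0],[0.3,0.001,-0.0002,0,0],[0.3,0,0,0,0]]])

```text
t: 12.6
tcp_pos: [0.5785, 0.0712, 0.0107]
tool_rot: [0.114, 0.993, -0.0, -0.001]
force: [-2.0, 0.8, 1.3]
finger_gap: 0.351
gripper_force: 1.3
```

Emit:
move_arm(increments=[[[0.3,0.0015,-0.0003,0,0],[0.3,0.0015,-0.0003,0,0],[0.3,0.001,-0.0003,0,0],[0.3,0,0,0,0]]])

```text
t: 13.0
tcp_pos: [0.5785, 0.0711, 0.0106]
tool_rot: [0.114, 0.993, 0.0, -0.005]
force: [-8.7, 2.7, 7.0]
finger_gap: 0.349
gripper_force: 4.6
```

Emit:
move_arm(increments=[[[0.3,-0.01,0.0025,0,0],[0.3,-0.02,0.0045,0,0],[1,0,0,0.05,0],[1,0.0213,-0.0338,0,0],[1,0.0213,-0.0337,0,0],[1,0,0,0,0],[1,0,0,-0.03,0],[1,0,0,-0.017,0]]])

```text
t: 13.8
tcp_pos: [0.5962, 0.0093, 0.0129]
tool_rot: [0.115, 0.993, -0.0, 0.001]
force: [0.4, 0.4, 0.4]
finger_gap: -0.003
gripper_force: 0.0
```

Emit:
move_arm(increments=[[[1,0,0,0,0],[1,0.0014,0.0048,0,0],[1,0.0014,0.0048,0,0]]])

```text
t: 14.1
tcp_pos: [0.5998, 0.0196, 0.0147]
tool_rot: [0.114, 0.993, -0.0, 0.001]
force: [0.5, 0.4, -0.0]
finger_gap: -0.002
gripper_force: 0.0
```

```bash
cat > m.py <<'E'
from h import *
st=manip.sense(); s=wsnap(); s2=snap('side')
d=st['tcp_pos'][:2]-np.array([.5695,.0292]);c,S=.9748,-.2231
print('tcp jig',c*d[0]+S*d[1],-S*d[0]+c*d[1],st['force'],st['t']); marks('wrist',['plate_center'])
w=manip.mark_of('plate_center','wrist')
if w:
    p=max(w,key=lambda d:d['xyz'][0])['xyz']; dd=np.array(p[:2])-[.5695,.0292]; print('plate jig',c*dd[0]+S*dd[1],-S*dd[0]+c*dd[1])
E
python3 m.py
```

```text
tcp jig 0.031682442302417166 -0.0026109066265179795 [ 0.48625665  0.36931884 -0.04844002] 14.1
wrist plate_center [(array([0.6102, 0.0666, 0.018 ]), 0.67)]
plate jig 0.031330419999999956 0.04553768999999999
```

Emit:
move_arm(increments=[[[1,0.0012,0.0049,0,0],[1,0.0012,0.0049,0,0],[1,0.0012,0.0049,0,0],[1,0.0012,0.0049,0,0],[1,0.0012,0.0049,0,0],[1,0.0012,0.0049,0,0]]])

```text
t: 14.9
tcp_pos: [0.6062, 0.049, 0.0139]
tool_rot: [0.114, 0.993, -0.0, 0.0]
force: [-0.4, -2.7, 2.1]
finger_gap: -0.004
gripper_force: 1.5
```

```bash
cat >> m.py <<'E'
i=s['img'];cv2.imwrite('pics/wm%d.png'%round(st['t']*100),cv2.convertScaleAbs(cv2.cvtColor(i,cv2.COLOR_RGB2BGR),alpha=1.8))
g=cv2.GaussianBlur(cv2.cvtColor(i,cv2.COLOR_RGB2GRAY),(3,3),0).astype(float)
P=[]
for u in range(352,480,3):
    dd=np.gradient(g[268:292,u]);k=int(np.argmax(dd))
    if 0<k<23:
        a,b,e=dd[k-1:k+2];P.append([u,268+k+(a-e)/(2*(a-2*b+e)+1e-9)])
P=np.array(P)
for _ in range(3):
    f=np.polyfit(P[:,0],P[:,1],1);r=abs(np.polyval(f,P[:,0])-P[:,1]);P=P[r<max(1,2*np.median(r))]
a,b=[ray(s,u,np.polyval(f,u),.028)[:2]-[.5695,.0292] for u in (352,480)]
print('edge yaw',-np.arctan2(b[0]-a[0],b[1]-a[1]),len(P),'jx',c*a[0]+S*a[1],c*b[0]+S*b[1],f)
E
python3 m.py
```

```text
tcp jig 0.031378700859170806 0.027445394802100925 [-0.38279075 -2.7057226   2.08143995] 14.9
wrist plate_center [(array([0.6189, 0.0934, 0.0201]), 0.82)]
plate jig 0.033832100000000004 0.0736033
edge yaw -0.22920038386677874 10 jx 0.011106699599561426 0.011315180255228218 [2.68430628e-13 2.90500000e+02]
```

```bash
cat > edge.py <<'E'
from h import *
c,S=np.cos(-.228),np.sin(-.228); O=np.array([.5695,.0292])
W=lambda x,y,z:np.array([O[0]+c*x-S*y,O[1]+S*x+c*y,z])
def edge(s,x,y0,y1,z,h=9,sg=1):
    g=cv2.GaussianBlur(cv2.cvtColor(s['img'],cv2.COLOR_RGB2GRAY),(3,3),0).astype(float)
    J=[]
    for y in np.linspace(y0,y1,50):
        u,v=proj(s,W(x,y,z)); u,v0=int(round(u)),int(round(v))-h
        if not(0<=u<640 and v0>0 and v0+2*h<480): continue
        d=sg*np.gradient(g[v0:v0+2*h,u]); k=int(np.argmax(d))
        if 0<k<2*h-1:
            a,b,e=d[k-1:k+2]; w=ray(s,u,v0+k+(a-e)/(2*(a-2*b+e)+1e-9),z)[:2]-O
            J.append([c*w[0]+S*w[1],-S*w[0]+c*w[1]])
    J=np.array(J)
    for _ in range(4):
        f=np.polyfit(J[:,1],J[:,0],1); r=abs(np.polyval(f,J[:,1])-J[:,0]); J=J[r<max(.0007,2*np.median(r))]
    return 'slope %.4f x0 %.1f x1 %.1f mm n %d'%(f[0],*(1e3*np.polyval(f,[y0,y1])),len(J))
if __name__=='__main__':
    import sys; py=float(sys.argv[1]); s=wsnap()
    print('plate near top edge',edge(s,.011,py-.028,py+.024,.028))
    print('rail beyond plate',edge(s,.055,py+.036,.136,.026)); print('rail before',edge(s,.055,py-.15,py-.09,.026)); print('rail under all',edge(s,.055,-.1,-.03,.026))
E
python3 edge.py .075
```

```text
plate near top edge slope 0.0041 x0 10.9 x1 11.1 mm n 50
rail beyond plate slope 0.0030 x0 54.7 x1 54.8 mm n 50
rail before slope -0.0007 x0 54.4 x1 54.3 mm n 39
rail under all slope 0.0016 x0 54.3 x1 54.4 mm n 50
```

The plate is flush with the rail (near edge at 11.0 mm, rail at 54.7 mm, parallel within about 0.001). I'll keep pushing.

Emit:
move_arm(increments=[[[1,0.0012,0.0049,0,0],[1,0.0012,0.0049,0,0],[1,0.0012,0.0049,0,0],[1,0.0012,0.0049,0,0],[1,0.0009,0.0039,0,0]]])

```text
t: 15.65
tcp_pos: [0.6114, 0.0727, 0.0136]
tool_rot: [0.114, 0.993, -0.0, -0.0]
force: [-1.0, -2.4, -0.5]
finger_gap: 0.002
gripper_force: 0.7
```

```bash
python3 edge.py .1; python3 m.py|head -3
```

```text
plate near top edge slope 0.0031 x0 11.0 x1 11.2 mm n 50
rail beyond plate slope 0.2018 x0 54.9 x1 54.9 mm n 50
rail before slope 0.0006 x0 54.4 x1 54.4 mm n 38
rail under all slope 0.0029 x0 54.2 x1 54.4 mm n 37
tcp jig 0.0312873750654829 0.052303751167186906 [-0.51243313  0.12047091  0.10369311] 15.7
wrist plate_center [(array([0.6207, 0.1175, 0.0218]), 0.97)]
plate jig 0.030210030000000027 0.09749755999999998edge.py:16: RankWarning: Polyfit may be poorly conditioned
  f=np.polyfit(J[:,1],J[:,0],1); r=abs(np.polyval(f,J[:,1])-J[:,0]); J=J[r<max(.0007,2*np.median(r))]
edge.py:16: RankWarning: Polyfit may be poorly conditioned
  f=np.polyfit(J[:,1],J[:,0],1); r=abs(np.polyval(f,J[:,1])-J[:,0]); J=J[r<max(.0007,2*np.median(r))]
edge.py:16: RankWarning: Polyfit may be poorly conditioned
  f=np.polyfit(J[:,1],J[:,0],1); r=abs(np.polyval(f,J[:,1])-J[:,0]); J=J[r<max(.0007,2*np.median(r))]
edge.py:16: RankWarning: Polyfit may be poorly conditioned
  f=np.polyfit(J[:,1],J[:,0],1); r=abs(np.polyval(f,J[:,1])-J[:,0]); J=J[r<max(.0007,2*np.median(r))]
Traceback (most recent call last):
  File "m.py", line 17, in <module>
    f=np.polyfit(P[:,0],P[:,1],1);r=abs(np.polyval(f,P[:,0])-P[:,1]);P=P[r<max(1,2*np.median(r))]
                 ~^^^^^
IndexError: too many indices for array: array is 1-dimensional, but 2 were indexed
```

Still flush, with about 6–7 mm left to the stop.

Emit:
move_arm(increments=[[[1,0.0007,0.0029,0,0],[1,0.0005,0.002,0,0],[1,0,0,0,0]]])

```text
t: 16.2
tcp_pos: [0.6132, 0.077, 0.014]
tool_rot: [0.114, 0.993, -0.0, 0.0]
force: [0.0, -0.3, -0.0]
finger_gap: 0.001
gripper_force: 0.4
```

Emit:
move_arm(increments=[[[1,0.0004,0.0015,0,0],[1,0.0002,0.001,0,0]]])

```text
t: 16.4
tcp_pos: [0.6136, 0.0793, 0.014]
tool_rot: [0.114, 0.993, -0.0, 0.0]
force: [-0.1, -2.0, 1.5]
finger_gap: 0.002
gripper_force: 1.2
```

Emit:
move_arm(increments=[[[1,0.0002,0.001,0,0],[1,0.0002,0.001,0,0]]])

```text
t: 16.6
tcp_pos: [0.614, 0.0814, 0.0139]
tool_rot: [0.114, 0.993, -0.0, 0.0]
force: [-0.3, -3.0, 2.3]
finger_gap: 0.001
gripper_force: 1.4
```

Emit:
move_arm(increments=[[[1,0.0002,0.001,0,0],[1,0.0002,0.001,0,0]]])

```text
t: 16.8
tcp_pos: [0.6143, 0.0829, 0.014]
tool_rot: [0.114, 0.993, -0.001, 0.0]
force: [-1.7, -7.0, 2.8]
finger_gap: 0.004
gripper_force: 3.7
```

Emit:
move_arm(increments=[[[1,0.0002,0.001,0,0],[1,0.0002,0.001,0,0]]])

```text
t: 17.0
tcp_pos: [0.6144, 0.0831, 0.014]
tool_rot: [0.113, 0.994, -0.002, -0.0]
force: [-3.0, -12.8, 3.2]
finger_gap: -0.001
gripper_force: 6.7
```

Emit:
move_arm(increments=[[[1,0.0002,0.001,0,0],[1,0,0,0,0]]])

```text
t: 17.2
tcp_pos: [0.6144, 0.0831, 0.014]
tool_rot: [0.113, 0.994, -0.003, -0.001]
force: [-1.9, -13.8, 4.2]
finger_gap: -0.003
gripper_force: 7.0
```

It has stalled against the stop. I'll check the rail gap, then retreat.

```bash
python3 -W ignore edge.py .108
```

```text
plate near top edge slope 0.0043 x0 10.8 x1 11.1 mm n 50
rail beyond plate slope 0.0392 x0 55.8 x1 55.5 mm n 50
rail before slope 0.0041 x0 54.4 x1 54.6 mm n 41
rail under all slope 0.0030 x0 54.2 x1 54.4 mm n 30
```

Emit:
move_arm(increments=[[[1,-0.002,-0.01,0,0],[1,-0.004,-0.018,0,0],[1,0,0,0.04,0],[1,-0.03,0,0.04,0],[1,-0.04,0,0.02,0],[1,-0.04,0,0,0],[1,0,0,0,0],[1,0,0,0,0]]])

```text
t: 18.05
tcp_pos: [0.4983, 0.0591, 0.114]
tool_rot: [0.115, 0.993, 0.0, 0.0]
force: [1.7, -0.1, 0.4]
finger_gap: -0.004
gripper_force: 0.0
```

```bash
python3 -W ignore - <<'E'
from edge import *
s=wsnap('w9.png'); print(manip.sense()['tcp_pos'])
marks('wrist',['plate_center','end_stop','lip_mouth','rail','stud_tin'])
print('plate',edge(s,.011,.08,.098,.028)); print('rail',edge(s,.055,-.02,.06,.026))
u,v=proj(s,W(.033,.108,.028)); print(u,v)
u0,v0=int(np.clip(u-100,0,440)),int(np.clip(v-75,0,330))
cv2.imwrite('pics/w9c.png',cv2.convertScaleAbs(cv2.resize(cv2.imread('pics/w9.png')[v0:v0+150,u0:u0+200],None,fx=4,fy=4,interpolation=cv2.INTER_CUBIC),alpha=1.8))
E
```

```text
[0.49995437 0.05879389 0.11398226]
wrist plate_center [(array([0.3393, 0.0265, 0.0088]), 0.85), (array([0.6234, 0.1283, 0.0181]), 0.57)]
wrist end_stop [(array([0.6308, 0.1581, 0.0133]), 0.76)]
wrist lip_mouth [(array([0.5983, 0.1222, 0.0173]), 0.63), (array([6.594e-01, 2.198e-01, 5.000e-04]), 0.62)]
wrist rail [(array([0.6266, 0.023 , 0.0217]), 0.85)]
wrist stud_tin [(array([0.5254, 0.1446, 0.0109]), 0.96)]
plate slope 0.0119 x0 10.4 x1 10.6 mm n 28
rail slope -0.0476 x0 54.2 x1 50.4 mm n 28
436.2976850318056 387.5248509969248
```

View pics/w9c.png

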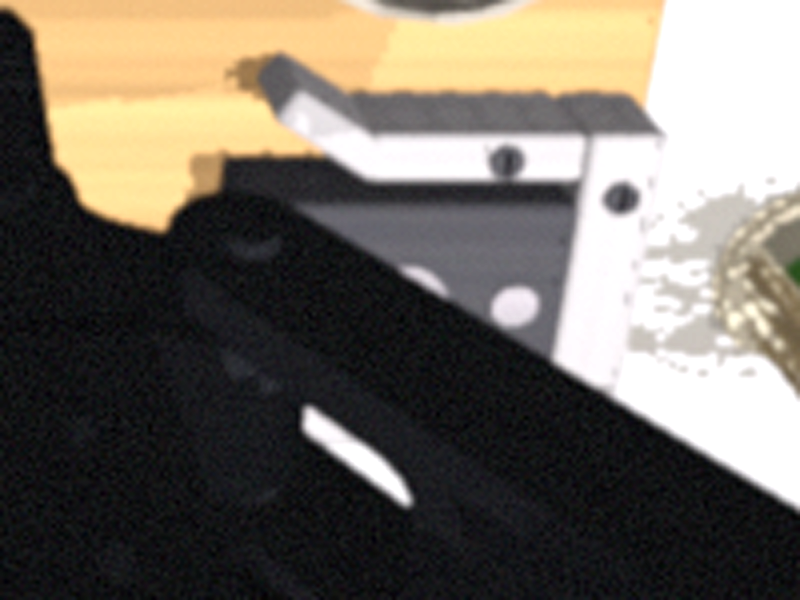

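The plate sits in the pocket behind the lip. Its end meets the stop face at about (565,200–360) with no gap, it is square, and the fingers are clear. Before retreating, its near edge was parallel to the rail at about 43.7 mm, so it is flush.

```bash
python3 -c "
from station import manip
print(manip.sign_off())"
```

```text
the job is handed in; nothing more can be done
None
```

I pushed the die plate flat against the rail and slid it home into the corner pocket, snug against both the rail and the end stop; partway along its leading end drifted about 1.5 mm off the rail, so I squared it up again before the pocket, then withdrew the fingers and handed the job in at about 18 s.

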